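# Bleed the foot pump of the bench press

### The job

Bleed the air from the little foot-operated oil pump on the cabinet: unscrew the black filler cap on its blue tank and set it down gently, right way up, on the grey felt board. Then, with the filler open, give the pedal two full strokes, each pressed right down until it rests on its stop for a moment and then let all the way back up; do not force it against the stop. Leave the tools and small things round about where they are.

Things in the scene. Friction and masses are not known exactly. Their poses are not given: they have to be found in the camera images.
- pump: Small foot-operated hydraulic pump; stands firmly, does not shift. Dark steel base plate 210 x 100 mm; blue oil tank 82 x 92 mm at the back, its top 78 mm above the cabinet; blue spring pedal with black ribbed tread at the front. Origin: centre of the base's underside; x points from tread to tank, z up.
- neck_mouth (a point): Centre of the rim of the upright steel filler neck on the tank, inside the cap: 62 mm from the pump's origin along its +x, 105 mm above the cabinet. The neck is 28 mm across, stands 22 mm out of a 5 mm tall, 40 mm wide collar and has a coarse two-start right-hand thread, 37 mm over the thread, lead 14 mm per turn. z is the neck's axis.
- cap_center (a point): Centre (half-way up) of the loose black ribbed filler cap, 49 mm across, 26 mm tall, about 60 g, yellow disc on top; z up. Lower rim starts 6 mm above the tank. Turns easily; unscrews anticlockwise seen from above, climbs 14 mm a turn with 2 mm play, is free after 140 to 195 degrees, different each time: lift lightly to feel if it is still held, and if so turn on.
- tread (a point): Middle of the rubber tread's upper face (54 mm along the pump's x, 70 mm across), 99 mm in front of the pivot; moves with the pedal. At rest it is about 65 mm above the cabinet, 83 mm from the pump's origin along -x, and slopes 0.36 rad, front edge higher; at the stop it is level, about 34 mm above the cabinet.
- pedal (a joint): Pedal angle, rad: 0 fully up, 0.36 down on its stop. The pivot runs along the pump's y, 8 mm to +x of its origin and 62 mm up. Pressed down at mid-tread it takes about 6 N to start and 11 N just above the stop, a little more in quick motion; then it is solid. Let go, it springs back up in about half a second.
- felt_board: Grey felt-covered board 142 x 118 x 12 mm lying flat, fixed; origin at the centre of its underside, x along the 142 mm side. It lies beside the pump, on its -y side.
- pliers: Small pliers with dark handles, 51 x 147 x 11 mm, lying loose; bystander. Origin: centre of underside.
- eye_loupe: Black eye loupe, 41 mm across, 30 mm tall, standing loose; bystander. Origin: centre of underside.
- blade_box: Cream card box 40 x 62 x 17 mm, loose; bystander. Origin: centre of underside.
- stamp: Black hand punch standing on end, 20 mm across, 60 mm tall, loose; bystander. Origin: centre of underside.
- steel_tweezers: Steel tweezers 12 x 136 x 10 mm lying loose; bystander. Origin: centre of underside.
Things that resemble listed ones, but are neither listed nor needed, are in the scene too. What is shaped like the part that bears cap_center but pink is not meant.

How it is judged:
By the outcome, as a careful person would: the job done as asked, in the order asked, and still so for the second after the job is handed in, with the robot touching nothing.
It also fails if it takes over 72 s, if anything falls off the work surface, if the arm or the gripper's body presses on something with over 40 N, if the wrist force passes 120 N, or if a joint passes its speed limit or range.

### The arm

A 7-joint arm with a two-finger parallel gripper is mounted at the origin on a cart in front of the work surface, level with it; the furniture and walls round the work are solid. World frame = base frame: x ahead of the robot, y to its left, z up, the work surface at z = 0. Lengths are in m, angles in rad, forces in N, time in s.
With the tool pointing down it reaches from about 0.4 to 0.9 m from the base axis. Payload 5.6 kg.
Tool frame: the origin (TCP) lies between the finger pads; the fingertips stand 17 mm ahead of it and the grasp point (between the pads) lies 2 mm behind it (arm.tip_reach is the distance from the TCP to the fingertips, in m); z points along the fingers, y is the line along which they close (so a half turn about z gives the same grasp; the last joint's range is limited). The gripper opens to 92 mm and grips with 3 to 60 N. Pads are 20 mm wide; open, the fingers measure 128 mm over their backs; the gripper's body (75 mm by 189 mm) begins 69 mm behind the grasp point.
Start: joints at [1.064, 0.468, -0.012, 1.603, 0.006, 1.071, -0.056], TCP at [0.291, -0.581, 0.232] pointing down, gripper open.
Joint ranges: [-2.53, 2.53], [-0.31, 2.02], [-1.57, 1.55], [0.28, 2.44], [-1.29, 4.43], [0.15, 1.84], [-2.92, 2.92]. Speed limits (rad/s): [2.57, 2.57, 3.14, 3.14, 3.14, 3.14, 3.14].

### API

Orientations are given as [roll, pitch, yaw] about the fixed x, y, z axes, in that order (R = Rz(yaw) Ry(pitch) Rx(roll)).
In Python, from rig import arm gives the robot as it stands.
- The arm moves only by the tool apply_moves, never from a script. Its argument "moves" is a list of rows, each a list of 5 numbers: the shift along the world's x, y, z in mm, then the turn about the world's z in degrees, then the opening, from -1 (shut) to 1 (fully open). In form: [[tx, ty, tz, spin, jaw], ...]. A call has 1 to 10 rows; each row shifts and turns the commanded pose from where the row before left it; what a row does not reach is not made up. A row lasts 1/12 s, in which the tool goes at most 41.7 mm and 7.16 degrees, less where a joint would pass 70% of its speed; a pose out of reach is approached as far as the arm can. A call is refused whole if a number of a shift passes 41.7 or a number of a turn 7.16, either way. A call with a gripper value outside its range is refused whole. The fingers move at their own pace and stop on an object; "grip_force" is the grip in N (left out, the last holds). Time passes only in rows, so rows that do not move let the fingers close. It gives the time, the measured TCP pose, the force, the opening and the grip force at its end, in the units of the state.
- arm.sense(): the state, without advancing time (a new reading comes with each control period).
- arm.get_image(name): name is "scene" or "top" or "wrist"; returns the picture (480x640x3 uint8, blue, green, red); there is no depth.
- arm.camera_params(name): a dict with "intrinsics" (3x3 intrinsics, pixels), "k1" (the pictures are not rectified: a ray, as slopes to the right and down, at radius r is drawn at 1 + k1 r^2 times it, then the intrinsics apply), "xyz" and "orientation" of the camera in the world; the wrist camera has in their place "T_tool_cam" (4x4, takes a point from camera to tool coordinates, whose origin is the TCP and whose axes are the flange's). Camera axes: x right, y up, looking along -z (the intrinsics and any distortion apply to the point x, -y, -z); pixel columns grow to the right and rows downward; lengths in m; the calibration is good to about 2 mm. A picture is of the moment at which its call begins: read the wrist's pose just before it. camera_params takes no time and is no camera call.
- arm.finish_job(): hands the job in; it is judged then, once.
The state is a dict: "t": time; "qpos": joint angles; "qvel": joint speeds; "effort": joint torques, N m; "eef_pos": TCP position; "orientation": TCP orientation; "contact_force": force on the tool from outside, world axes, zero at the start; "moment": the same for the moment, N m; "finger_gap": finger opening in m; "gripper_force": force on a finger pad.
Only numpy, scipy, OpenCV 4.12 (cv2) and the standard library are available. Lean on these libraries where they do the work, as an engineer would, in place of code of your own. Each camera call takes 0.05 s, during which the arm holds its last target. There are 200 camera calls.

## Working session

There is one attempt and no reset: what is moved stays moved. The work goes in short steps, Python scripts to look and compute and a tool call to move; the robot and the scene stay as the last step left them, time stands still between calls to the robot, and variables do not carry over. Pictures are saved under pics/ and viewed, at most 10 in all, crops included, and the job is handed in when it is done.

Besides the shell and the picture viewer there is one more tool, called after "Emit:" as name(argument=value, ...) on one line, values as JSON. apply_moves: Moves the arm, as the interface text tells. Its arguments: {"type":"object","properties":{"moves":{"type":"array"},"grip_force":{"type":"number"}},"required":["moves"]}

```bash
ls; mkdir -p pics
python3 - <<'E'
from rig import arm
import cv2
for n in("scene","top"):
    cv2.imwrite(f"pics/{n}0.png",arm.get_image(n)); print(n,arm.camera_params(n))
print(arm.camera_params("wrist")); print(arm.sense())
E
```

```text
pics
scene {'intrinsics': array([[589.69331354,   0.        , 318.88313611],
       [  0.        , 589.69331354, 238.69686164],
       [  0.        ,   0.        ,   1.        ]]), 'k1': -0.17245463981297812, 'xyz': array([-0.06511086,  0.26762143,  0.64598012]), 'orientation': array([ 0.90646128,  0.00241726, -2.05092487])}
top {'intrinsics': array([[593.09370631,   0.        , 323.21973546],
       [  0.        , 593.09370631, 228.50063521],
       [  0.        ,   0.        ,   1.        ]]), 'k1': -0.15395964067936493, 'xyz': array([ 0.49277758, -0.06678086,  1.0072784 ]), 'orientation': array([ 0.07462698,  0.01333109, -1.5393996 ])}
{'intrinsics': array([[337.40382502,   0.        , 320.61234867],
       [  0.        , 337.40382502, 238.47549913],
       [  0.        ,   0.        ,   1.        ]]), 'k1': 0.013915424353441603, 'T_tool_cam': array([[ 1.24339753e-03,  9.67285026e-01,  2.53689046e-01,
         7.00435633e-02],
       [ 9.99999225e-01, -1.18757053e-03, -3.73202472e-04,
         2.88179885e-04],
       [-5.97195287e-05,  2.53689313e-01, -9.67285753e-01,
        -1.53837723e-01],
       [ 0.00000000e+00,  0.00000000e+00,  0.00000000e+00,
         1.00000000e+00]])}
{'t': 0.1, 'qpos': array([ 1.0640057 ,  0.46826051, -0.01161507,  1.60350299,  0.00602008,
        1.07141967, -0.05629229]), 'qvel': array([ 0.00042093, -0.00337158, -0.00051405, -0.0044754 , -0.00120519,
        0.00023011, -0.00108193]), 'effort': array([ 1.01547477e-03, -5.21648312e+01, -1.23280971e-02, -2.44368321e+01,
       -5.67447860e-02,  1.41038906e-02,  7.29875092e-05]), 'eef_pos': array([ 0.29049647, -0.58092678,  0.23076597]), 'orientation': array([-3.14004144e+00,  1.25703072e-04,  4.63754396e-01]), 'contact_force': array([ 0.22933595,  0.22757737, -0.37206807]), 'moment': array([-0.0355564 ,  0.01865671,  0.04166818]), 'gripper_force': 0.0, 'finger_gap': 0.09220118559888445}
```

View pics/top0.png

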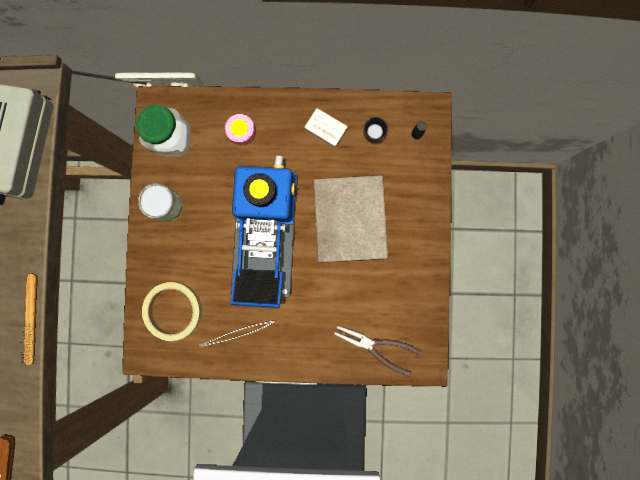

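View pics/scene0.png

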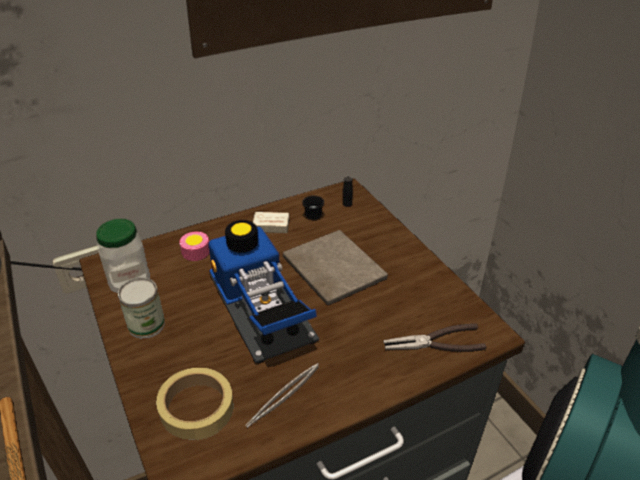

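The top view shows the cap's yellow disc at about (259,189), the tread at (258,287), the felt board around (351,219) and a pink decoy at (240,128). The scene view agrees, with the cap at (241,230).

```bash
cat > h.py <<'E'
import numpy as np, cv2
from scipy.spatial.transform import Rotation as R
def ray(P,uv,s=None):
    K=P["intrinsics"]; d=np.array([P["k1"],0,0,0,0.])
    x,y=cv2.undistortPoints(np.array([[uv]],float),K,d)[0,0]
    v=np.array([x,-y,-1])
    if "xyz" in P: return P["xyz"],R.from_euler("xyz",P["orientation"]).apply(v)
    T=P["T_tool_cam"]; Rt=R.from_euler("xyz",s["orientation"])
    return Rt.apply(T[:3,3])+s["eef_pos"],Rt.apply(T[:3,:3]@v)
def plane(P,uv,z,s=None):
    o,d=ray(P,uv,s); return o+d*(z-o[2])/d[2]
def tri(rs):
    A=0;b=0
    for o,d in rs:
        d=d/np.linalg.norm(d);M=np.eye(3)-np.outer(d,d);A=A+M;b=b+M@o
    return np.linalg.solve(A,b)
def blobs(im,lo,hi,amin=60):
    m=cv2.inRange(cv2.cvtColor(im,cv2.COLOR_BGR2HSV),lo,hi)
    c=[k for k in cv2.findContours(m,cv2.RETR_EXTERNAL,cv2.CHAIN_APPROX_NONE)[0] if cv2.contourArea(k)>amin]
    return sorted(c,key=cv2.contourArea,reverse=True)
def cen(c):
    m=cv2.moments(c); return m["m10"]/m["m00"],m["m01"]/m["m00"]
E
python3 - <<'E'
from rig import arm
from h import *
np.set_printoptions(precision=4,suppress=True)
pt,ps=arm.camera_params("top"),arm.camera_params("scene")
t,s=cv2.imread("pics/top0.png"),cv2.imread("pics/scene0.png")
Y=((22,120,120),(35,255,255))
for n,im,p in(("top",t,pt),("scene",s,ps)):
    for c in blobs(im,*Y)[:5]: print(n,cen(c),cv2.contourArea(c),plane(p,cen(c),.11))
def near(im,uv): return min(blobs(im,*Y),key=lambda c:np.hypot(*np.subtract(cen(c),uv)))
a,b=near(t,(259,189)),near(s,(241,230))
print("cap tri",tri([ray(pt,cen(a)),ray(ps,cen(b))]))
# tank & pedal blue
for c in blobs(t,(100,120,60),(125,255,255),40)[:5]:
    r=cv2.minAreaRect(c);print("blue",r,[plane(pt,q,.078)[:2] for q in cv2.boxPoints(r)])
# tread black
m=t[255:312,222:298]; g=blobs(m,(0,0,0),(180,255,45),200)
for c in g[:3]:
    r=cv2.minAreaRect(c);print("tread",np.add(r[0],(222,255)),r,plane(pt,np.add(r[0],(222,255)),.065))
# board
m=t[165:275,305:400]
for c in blobs(m,(0,0,90),(180,75,255),1500)[:2]:
    r=cv2.minAreaRect(c);print("board",[plane(pt,np.add(q,(305,165)),.012)[:2] for q in cv2.boxPoints(r)],plane(pt,np.add(r[0],(305,165)),.012))
E
```

```text
top (258.6233157586409, 188.5301698886936) 284.5 [0.6178 0.0481 0.11  ]
top (238.86934673366835, 127.36599664991624) 199.0 [0.7128 0.0831 0.11  ]
scene (240.62788550323174, 228.64819944598338) 180.5 [0.6194 0.0461 0.11  ]
scene (193.5, 239.5) 109.0 [0.6273 0.1184 0.11  ]
cap tri [0.6173 0.0473 0.112 ]
blue ((261.29998779296875, 236.4000244140625), (61.481956481933594, 139.2299346923828), 3.3664605617523193) [array([0.4383, 0.0958]), array([0.6589, 0.0922]), array([ 0.6557, -0.0062]), array([ 0.4362, -0.001 ])]
tread [256.0621 285.9448] ((34.06207275390625, 30.944828033447266), (42.98452377319336, 31.827335357666016), 3.3664605617523193) [0.468  0.0518 0.065 ]
board [array([ 0.6505, -0.0315]), array([ 0.661 , -0.1485]), array([ 0.5205, -0.16  ]), array([ 0.5102, -0.0443])] [ 0.5851 -0.096   0.012 ]
```

Emit:
apply_moves(moves=[[20,38,0,0,1],[20,38,0,0,1],[20,38,0,0,1],[20,38,0,0,1],[20,38,0,0,1],[20,38,0,0,1],[20,38,0,0,1],[20,38,0,0,1],[20,38,0,0,1],[20,38,0,0,1]])

```text
t: 0.93
eef_pos: [0.4851, -0.2107, 0.2315]
orientation: [-3.141, 0.0, 0.464]
contact_force: [0.9, -0.5, 0.3]
finger_gap: 0.0918
gripper_force: 0.0
```

```bash
python3 -c "
from rig import arm
s=arm.sense();print(s['qpos'],s['eef_pos'],s['orientation'])"
```

```text
[ 0.51376826  0.27678559 -0.19816377  1.88846359  0.0648835   0.9827712
 -0.8202787 ] [ 0.48510756 -0.21067445  0.23148043] [-3.14148444e+00  3.20368141e-04  4.63599432e-01]
```

Emit:
apply_moves(moves=[[19,37,0,-3,1],[19,37,0,-3,1],[19,37,0,-3,1],[19,37,0,-3,1],[19,37,0,-3,1],[19,37,0,-3,1],[19,36,0,-3,1],[0,0,0,0,1],[0,0,0,0,1]])

```text
t: 1.68
eef_pos: [0.6178, 0.0488, 0.2307]
orientation: [-3.14, 0.001, 0.103]
contact_force: [0.7, -0.1, 0.4]
finger_gap: 0.0916
gripper_force: 0.0
```

Run:
```python
from rig import arm
from h import *
s=arm.sense();im=arm.get_image("wrist");cv2.imwrite("pics/w1.png",im);p=arm.camera_params("wrist")
print(s['qpos'],s['eef_pos'],s['orientation'])
for c in blobs(im,(22,120,120),(35,255,255))[:4]: print(cen(c),cv2.contourArea(c),cv2.minEnclosingCircle(c),plane(p,cen(c),.11,s))
```

```text
[ 0.04379157  0.4340424  -0.23360192  1.66886874  0.11091204  1.05289909
 -1.69181162] [0.61776446 0.04880658 0.23070623] [-3.14048648e+00  1.21955476e-03  1.03002050e-01]
(323.5162932790224, 238.0336048879837) 982.0 ((323.5, 238.0), 18.607892990112305) [0.61655359 0.04557721 0.11      ]
(285.92585611058746, 98.29626138862707) 530.5 ((286.0, 98.37036895751953), 13.955986976623535) [0.72225535 0.08547621 0.11      ]
(85.97974217311233, 361.7882136279926) 90.5 ((86.5, 360.5), 14.089102745056152) [0.47625938 0.25110129 0.11      ]
```

View pics/w1.png

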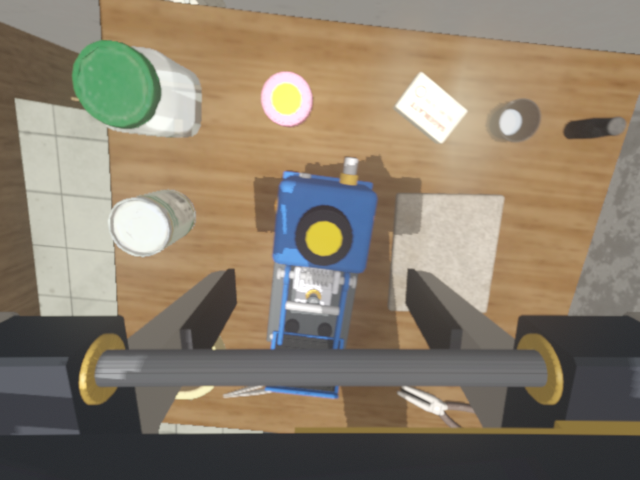

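The wrist view shows the cap at (323,238) between the open fingers with nothing in the way, so I'm descending.

Emit:
apply_moves(moves=[[-1,-2,-30,0,1],[0,0,-30,0,1],[0,0,-30,0,1],[0,0,-25,0,1],[0,0,-10,0,1],[0,0,-4,0,1],[0,0,0,0,1],[0,0,0,0,0.3]], grip_force=12)

```text
t: 2.4
eef_pos: [0.6177, 0.0428, 0.104]
orientation: [3.141, -0.002, 0.096]
contact_force: [0.3, 0.1, 0.8]
finger_gap: 0.0874
gripper_force: 0.0
```

Emit:
apply_moves(moves=[[0,0,0,0,-0.2],[0,0,0,0,-0.2],[0,0,0,0,-0.2],[0,0,0,0,-0.2],[0,0,0,0,-0.2],[0,0,0,0,-0.2],[0,0,0,0,-0.2]])

```text
t: 2.98
eef_pos: [0.6168, 0.0454, 0.103]
orientation: [-3.14, -0.001, 0.099]
contact_force: [-1.0, 4.7, 2.6]
finger_gap: 0.0493
gripper_force: 12.0
```

Emit:
apply_moves(moves=[[0,0.7,0,0,-0.2],[0,0,0.2,6,-0.2],[0,0,0.2,6,-0.2],[0,0,0.2,6,-0.2],[0,0,0.2,6,-0.2],[0,0,0.2,6,-0.2],[0,0,0.2,6,-0.2],[0,0,0.2,6,-0.2],[0,0,0.2,6,-0.2],[0,0,0.2,6,-0.2]])

```text
t: 3.82
eef_pos: [0.6173, 0.0443, 0.1043]
orientation: [3.141, -0.001, 1.045]
contact_force: [1.4, 3.0, -0.4]
finger_gap: 0.0486
gripper_force: 12.0
```

Emit:
apply_moves(moves=[[0,0.5,0.3,6,-0.2],[0,0,0.2,6,-0.2],[0,0,0.3,6,-0.2],[0,0,0.2,6,-0.2],[0,0,0.2,6,-0.2],[0,0,0.2,6,-0.2],[0,0,0.3,6,-0.2],[0,0,0.2,6,-0.2],[0,0,0.2,6,-0.2],[0,0,0.2,6,-0.2]])

```text
t: 4.65
eef_pos: [0.6176, 0.0445, 0.1066]
orientation: [3.14, 0.0, 2.092]
contact_force: [1.0, 2.0, -1.2]
finger_gap: 0.049
gripper_force: 12.0
```

Emit:
apply_moves(moves=[[0,0,0.2,6,-0.2],[0,0,0.2,6,-0.2],[0,0,0.2,6,-0.2],[0,0,0.2,6,-0.2],[0,0,0.3,6,-0.2],[0,0,0.2,0,-0.2],[0,0,0,0,-0.2]])

```text
t: 5.23
eef_pos: [0.6177, 0.045, 0.108]
orientation: [3.139, 0.001, 2.607]
contact_force: [3.9, 3.6, -1.2]
finger_gap: 0.0493
gripper_force: 12.0
```

```bash
python3 -c "
from rig import arm
s=arm.sense();print(s['qpos'],s['eef_pos'],s['orientation'],s['contact_force'],s['moment'])"
```

```text
[ 0.43726767  0.72360511 -0.79753064  1.73463736  0.61952691  0.95131292
  0.42771302] [0.61772732 0.04495377 0.10796498] [3.13913477e+00 8.66796862e-04 2.60741057e+00] [ 3.94090382  3.61167658 -1.17863233] [ 0.88676081 -1.04564977 -0.03981666]
```

Emit:
apply_moves(moves=[[0,0.5,1,0,-0.2],[0,0,1,0,-0.2],[0,0,0.5,0,-0.2],[0,0,0,0,-0.2]])

```text
t: 5.57
eef_pos: [0.6174, 0.0452, 0.1099]
orientation: [3.14, 0.001, 2.608]
contact_force: [4.0, 3.5, -5.9]
finger_gap: 0.0493
gripper_force: 12.0
```

Emit:
apply_moves(moves=[[0,0,-0.7,0,-0.2],[0,0,0.2,6,-0.2],[0,0,0.3,6,-0.2],[0,0,0.2,6,-0.2],[0,0,0.2,0,-0.2],[0,0,0,0,-0.2]])

```text
t: 6.07
eef_pos: [0.6178, 0.0454, 0.1105]
orientation: [3.14, 0.002, 2.922]
contact_force: [4.0, 3.0, -3.1]
finger_gap: 0.0491
gripper_force: 12.0
```

Emit:
apply_moves(moves=[[0,0,1,0,-0.2],[0,0,1,0,-0.2],[0,0,0,0,-0.2]])

```text
t: 6.32
eef_pos: [0.6177, 0.0454, 0.1117]
orientation: [3.14, 0.002, 2.922]
contact_force: [6.1, 4.9, -9.2]
finger_gap: 0.0493
gripper_force: 12.0
```

Still held. Turning on.

Emit:
apply_moves(moves=[[0,0,-1.2,0,-0.2],[0,0,0.2,6,-0.2],[0,0,0.3,6,-0.2],[0,0,0.2,6,-0.2],[0,0,0,0,-0.2]])

```text
t: 6.73
eef_pos: [0.6177, 0.0457, 0.1124]
orientation: [3.14, 0.002, -3.042]
contact_force: [4.3, 3.8, 0.4]
finger_gap: 0.049
gripper_force: 12.0
```

Emit:
apply_moves(moves=[[0,0,1,0,-0.2],[0,0,1,0,-0.2],[0,0,0,0,-0.2]])

```text
t: 6.98
eef_pos: [0.6173, 0.0457, 0.1142]
orientation: [3.141, 0.002, -3.047]
contact_force: [2.9, 3.5, -1.6]
finger_gap: 0.0489
gripper_force: 12.0
```

Emit:
apply_moves(moves=[[0,0,1,0,-0.2],[0,0,1,0,-0.2],[0,0,0,0,-0.2]])

```text
t: 7.23
eef_pos: [0.6167, 0.0449, 0.1162]
orientation: [-3.141, -0.0, -3.046]
contact_force: [1.1, 2.7, -0.6]
finger_gap: 0.0491
gripper_force: 12.0
```

Free. Now lifting clear and carrying it to the board.

Emit:
apply_moves(moves=[[0,0,5,0,-0.2],[0,0,15,0,-0.2],[0,0,20,0,-0.2],[0,0,20,0,-0.2],[-6,-25,5,0,-0.2],[-8,-36,0,0,-0.2],[-8,-36,0,0,-0.2],[-8,-36,0,0,-0.2],[-2,-12,0,0,-0.2],[0,0,0,0,-0.2]])

```text
t: 8.07
eef_pos: [0.5836, -0.1058, 0.1814]
orientation: [-3.138, -0.002, -3.053]
contact_force: [-0.4, 0.6, -0.2]
finger_gap: 0.0489
gripper_force: 12.0
```

Run:
```python
from rig import arm
from h import *
s=arm.sense();a=arm.get_image("scene");b=arm.get_image("wrist")
print(s['qpos'],s['eef_pos'],s['orientation'],s['contact_force'])
cv2.imwrite("pics/m2.png",np.hstack([cv2.resize(a[120:400,120:460],(400,330)),cv2.resize(b,(400,330))]))
```

```text
[ 0.84049363  0.67528065 -1.02000306  1.74395577  0.64454478  1.09972667
  1.26570865] [ 0.58357205 -0.10582392  0.18143572] [-3.13842681e+00 -2.43423089e-03 -3.05285016e+00] [-0.42564283  0.60440381 -0.15402089]
```

View pics/m2.png

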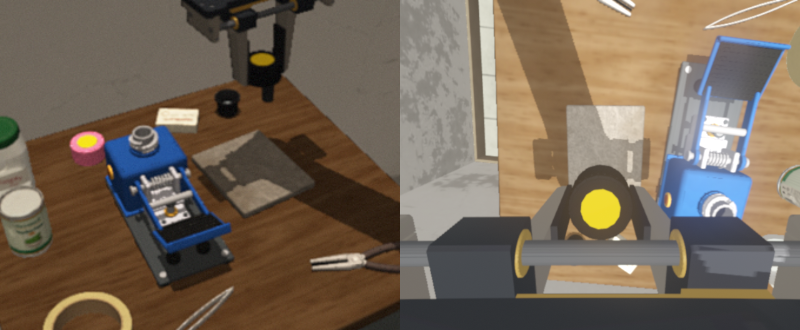

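The view shows the cap held level and the neck bare. I'll lower it onto the board.

Emit:
apply_moves(moves=[[0,4,-30,0,-0.2],[0,3,-35,0,-0.2],[0,0,-35,0,-0.2],[0,0,-25,0,-0.2],[0,0,-10,0,-0.2],[0,0,-4,0,-0.2],[0,0,0,0,-0.2],[0,0,0,0,-0.2]])

```text
t: 8.83
eef_pos: [0.586, -0.0919, 0.0438]
orientation: [3.142, 0.002, -3.043]
contact_force: [0.2, 0.3, -0.2]
finger_gap: 0.049
gripper_force: 12.0
```

Emit:
apply_moves(moves=[[0,0,-1,0,-0.2],[0,0,-1,0,-0.2],[0,0,-1,0,-0.2],[0,0,0,0,-0.2]])

```text
t: 9.17
eef_pos: [0.5849, -0.0932, 0.0396]
orientation: [-3.141, 0.001, -3.045]
contact_force: [-0.3, -0.3, -0.5]
finger_gap: 0.049
gripper_force: 12.0
```

Emit:
apply_moves(moves=[[0,0,-1,0,-0.2],[0,0,-1,0,-0.2],[0,0,-1,0,-0.2],[0,0,0,0,-0.2]])

```text
t: 9.5
eef_pos: [0.5846, -0.0929, 0.0359]
orientation: [3.141, -0.0, -3.044]
contact_force: [-0.3, -0.3, -0.8]
finger_gap: 0.0491
gripper_force: 12.0
```

Emit:
apply_moves(moves=[[0,0,-0.5,0,-0.2],[0,0,-0.5,0,-0.2],[0,0,0,0,-0.2]])

```text
t: 9.75
eef_pos: [0.5848, -0.0929, 0.0351]
orientation: [3.141, -0.0, -3.044]
contact_force: [-0.2, -0.4, -0.2]
finger_gap: 0.049
gripper_force: 12.0
```

Emit:
apply_moves(moves=[[0,0,-0.5,0,-0.2],[0,0,-0.5,0,-0.2],[0,0,0,0,-0.2]])

```text
t: 10.0
eef_pos: [0.5848, -0.093, 0.0341]
orientation: [3.142, -0.0, -3.044]
contact_force: [0.7, 0.6, -1.2]
finger_gap: 0.0492
gripper_force: 12.0
```

Emit:
apply_moves(moves=[[0,0,-0.5,0,-0.2],[0,0,0,0,-0.2]])

```text
t: 10.17
eef_pos: [0.5848, -0.093, 0.0336]
orientation: [3.142, 0.0, -3.044]
contact_force: [0.5, 0.7, -0.7]
finger_gap: 0.0488
gripper_force: 12.0
```

Emit:
apply_moves(moves=[[0,0,-0.5,0,-0.2],[0,0,0,0,-0.2]])

```text
t: 10.33
eef_pos: [0.5848, -0.0929, 0.0331]
orientation: [3.142, -0.0, -3.044]
contact_force: [-0.8, -0.1, -1.4]
finger_gap: 0.0493
gripper_force: 12.0
```

Emit:
apply_moves(moves=[[0,0,-0.5,0,-0.2],[0,0,-0.5,0,-0.2],[0,0,0,0,-0.2]])

```text
t: 10.58
eef_pos: [0.5847, -0.093, 0.0321]
orientation: [3.142, -0.0, -3.044]
contact_force: [0.4, -0.6, -0.2]
finger_gap: 0.049
gripper_force: 12.0
```

Emit:
apply_moves(moves=[[0,0,-0.5,0,-0.2],[0,0,0,0,-0.2]])

```text
t: 10.75
eef_pos: [0.5849, -0.0929, 0.0317]
orientation: [-3.142, 0.0, -3.044]
contact_force: [0.7, -0.1, 0.9]
finger_gap: 0.049
gripper_force: 12.0
```

Emit:
apply_moves(moves=[[0,0,-0.5,0,-0.2],[0,0,0,0,-0.2]])

```text
t: 10.92
eef_pos: [0.5848, -0.0929, 0.0316]
orientation: [-3.141, -0.0, -3.044]
contact_force: [-0.9, -0.1, 2.7]
finger_gap: 0.049
gripper_force: 12.0
```

Emit:
apply_moves(moves=[[0,0,-0.5,0,-0.2],[0,0,0,0,-0.2]])

```text
t: 11.08
eef_pos: [0.5848, -0.0929, 0.0313]
orientation: [-3.141, -0.0, -3.044]
contact_force: [-2.8, 0.0, 6.4]
finger_gap: 0.0491
gripper_force: 12.0
```

Emit:
apply_moves(moves=[[0,0,0.8,0,-0.2],[0,0,0,0,0.1],[0,0,0,0,0.15],[0,0,0,0,0.3],[0,0,0,0,0.5],[0,0,0,0,0.5],[0,0,0,0,0.5],[0,0,0,0,0.5]])

```text
t: 11.75
eef_pos: [0.5848, -0.0929, 0.0314]
orientation: [3.141, -0.0, -3.044]
contact_force: [-0.9, -0.5, 0.2]
finger_gap: 0.0687
gripper_force: 0.0
```

Emit:
apply_moves(moves=[[0,0,5,0,0.5],[0,0,15,0,0.5],[0,0,30,0,0.5],[0,0,40,0,0.5],[0,0,40,0,0.5],[0,0,0,0,-1],[0,0,0,0,-1]])

```text
t: 12.33
eef_pos: [0.5864, -0.0929, 0.1651]
orientation: [-3.139, 0.005, -3.044]
contact_force: [-0.3, -0.5, -1.2]
finger_gap: 0.0575
gripper_force: 0.0
```

Run:
```python
from rig import arm
from h import *
s=arm.sense();a=arm.get_image("scene");b=arm.get_image("wrist");t=arm.get_image("top")
print(s['qpos'],s['eef_pos'],s['orientation'],s['contact_force'])
cv2.imwrite("pics/m3.png",np.hstack([cv2.resize(a[120:400,120:460],(400,330)),cv2.resize(b,(400,330))]))
p=arm.camera_params("wrist")
for c in blobs(b,(22,120,120),(35,255,255))[:4]: print(cen(c),cv2.contourArea(c),plane(p,cen(c),.038,s))
# tread black in wrist
```

```text
[ 0.81192276  0.69080353 -1.00597961  1.76082093  0.66501252  1.0651458
  1.23773186] [ 0.58637794 -0.09288256  0.16510261] [-3.13947883  0.00542857 -3.04440566] [-0.31658171 -0.54174565 -1.22833435]
(321.18846549948506, 234.13731548232062) 971.0 [ 0.58481211 -0.09341789  0.038     ]
(174.01049868766404, 385.3044619422572) 63.5 [ 0.74945662 -0.22052686  0.038     ]
```

View pics/m3.png

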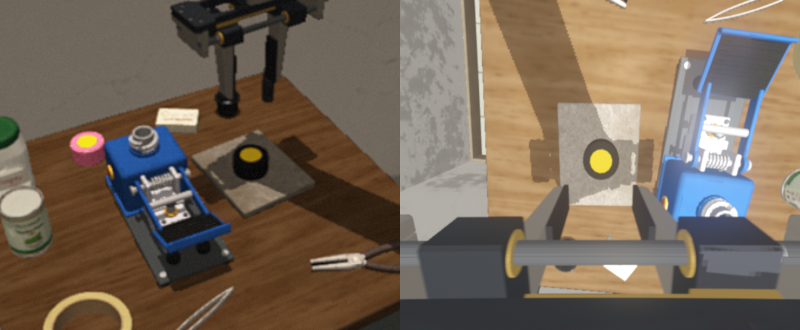

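The cap stands upright on the felt board and the pedal is at rest. Moving the closed fingers over the tread.

Emit:
apply_moves(moves=[[-20,24,0,-2,-1],[-24,29,0,-2,-1],[-24,30,0,-2,-1],[-24,30,0,0,-1],[-24,29,0,0,-1],[0,0,0,0,-1],[0,0,-30,0,-1],[0,0,-25,0,-1],[0,0,-5,0,-1],[0,0,0,0,-1]])

```text
t: 13.32
eef_pos: [0.4671, 0.049, 0.0997]
orientation: [3.141, -0.005, 3.135]
contact_force: [0.2, -0.2, 0.4]
finger_gap: 0.0006
gripper_force: 0.0
```

Run:
```python
from rig import arm
from h import *
s=arm.sense();a=arm.get_image("scene");t=arm.get_image("top")
print(s['qpos'],s['eef_pos'],s['orientation'],s['contact_force'])
cv2.imwrite("pics/m4.png",cv2.resize(a[180:380,180:380],(600,600)))
```

```text
[ 0.61115148  0.59638104 -0.97492807  2.08599947  0.68357769  0.82354664
  0.78296497] [0.46712537 0.0490183  0.09970758] [ 3.1411811  -0.00493295  3.13488886] [ 0.17983007 -0.20961974  0.4375744 ]
```

View pics/m4.png

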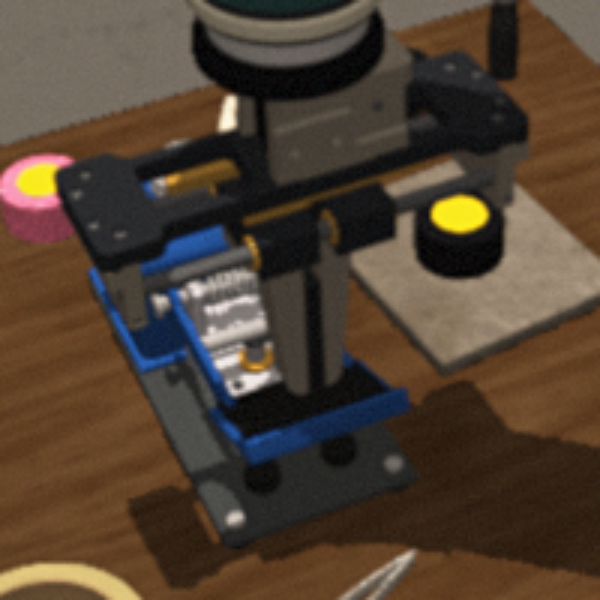

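The fingers are over the tread's middle. First stroke.

Emit:
apply_moves(moves=[[0,0,-5,0,-1],[0,0,-5,0,-1],[0,0,-5,0,-1],[0,0,-5,0,-1],[0,0,-5,0,-1],[0,0,-5,0,-1],[0,0,-5,0,-1],[0,0,-5,0,-1],[0,0,0,0,-1]])

```text
t: 14.17
eef_pos: [0.4703, 0.0489, 0.0619]
orientation: [-3.141, 0.003, 3.134]
contact_force: [0.8, -1.7, 9.0]
finger_gap: 0.0003
gripper_force: 4.6
```

Emit:
apply_moves(moves=[[0,0,-3,0,-1],[0,0,-1,0,-1],[0,0,0,0,-1]])

```text
t: 14.42
eef_pos: [0.4709, 0.0489, 0.0585]
orientation: [-3.141, 0.004, 3.134]
contact_force: [0.9, -2.0, 11.2]
finger_gap: 0.0005
gripper_force: 5.0
```

Emit:
apply_moves(moves=[[0,0,-1,0,-1],[0,0,-1,0,-1],[0,0,-1,0,-1],[0,0,0,0,-1]])

```text
t: 14.75
eef_pos: [0.4714, 0.0489, 0.0558]
orientation: [-3.141, 0.005, 3.134]
contact_force: [1.7, -1.8, 10.4]
finger_gap: 0.0003
gripper_force: 5.4
```

Emit:
apply_moves(moves=[[0,0,-1,0,-1],[0,0,-1,0,-1],[0,0,0,0,-1]])

```text
t: 15.0
eef_pos: [0.4719, 0.0488, 0.054]
orientation: [-3.141, 0.006, 3.134]
contact_force: [2.5, -2.4, 11.6]
finger_gap: 0.0003
gripper_force: 5.7
```

Emit:
apply_moves(moves=[[0,0,-0.5,0,-1],[0,0,-0.5,0,-1],[0,0,0,0,-1]])

```text
t: 15.25
eef_pos: [0.4721, 0.0488, 0.0531]
orientation: [-3.141, 0.006, 3.134]
contact_force: [2.3, -2.8, 11.6]
finger_gap: 0.0003
gripper_force: 5.9
```

Emit:
apply_moves(moves=[[0,0,-1,0,-1],[0,0,-0.5,0,-1],[0,0,0,0,-1]])

```text
t: 15.5
eef_pos: [0.4724, 0.0488, 0.0517]
orientation: [-3.141, 0.007, 3.134]
contact_force: [3.7, -1.4, 11.8]
finger_gap: 0.0003
gripper_force: 6.2
```

Emit:
apply_moves(moves=[[0,0,-0.5,0,-1],[0,0,-0.5,0,-1],[0,0,0,0,-1]])

```text
t: 15.75
eef_pos: [0.4727, 0.0488, 0.0511]
orientation: [-3.141, 0.007, 3.134]
contact_force: [2.9, -3.0, 15.4]
finger_gap: 0.0004
gripper_force: 7.7
```

Emit:
apply_moves(moves=[[0,0,-0.5,0,-1],[0,0,-0.5,0,-1],[0,0,0,0,-1]])

```text
t: 16.0
eef_pos: [0.4727, 0.0489, 0.0509]
orientation: [-3.14, 0.007, 3.134]
contact_force: [-0.5, -3.2, 26.2]
finger_gap: 0.0004
gripper_force: 12.8
```

On the stop at TCP z 0.051, as expected. I'll ease off slightly, hold, then release.

Emit:
apply_moves(moves=[[0,0,0.5,0,-1],[0,0,0,0,-1],[0,0,0,0,-1],[0,0,0,0,-1],[0,0,0,0,-1]])

```text
t: 16.42
eef_pos: [0.4727, 0.0488, 0.051]
orientation: [-3.14, 0.007, 3.134]
contact_force: [1.4, -2.3, 20.5]
finger_gap: 0.0002
gripper_force: 10.2
```

Emit:
apply_moves(moves=[[0,0,6,0,-1],[0,0,8,0,-1],[0,0,8,0,-1],[0,0,8,0,-1],[0,0,8,0,-1],[0,0,15,0,-1],[0,0,0,0,-1],[0,0,0,0,-1],[0,0,0,0,-1],[0,0,0,0,-1]])

```text
t: 17.25
eef_pos: [0.4683, 0.0489, 0.1007]
orientation: [3.142, -0.001, 3.134]
contact_force: [-0.7, 0.1, 0.4]
finger_gap: 0.0008
gripper_force: 0.0
```

Emit:
apply_moves(moves=[[0,0,0,0,-1],[0,0,0,0,-1],[0,0,0,0,-1],[0,0,0,0,-1]])

```text
t: 17.58
eef_pos: [0.4687, 0.0491, 0.1013]
orientation: [3.141, -0.0, 3.134]
contact_force: [-0.4, -0.5, -0.1]
finger_gap: 0.0005
gripper_force: 0.0
```

Second stroke.

Emit:
apply_moves(moves=[[-2,0,-6,0,-1],[0,0,-6,0,-1],[0,0,-6,0,-1],[0,0,-6,0,-1],[0,0,-6,0,-1],[0,0,-6,0,-1],[0,0,-5,0,-1],[0,0,-4,0,-1],[0,0,-3,0,-1],[0,0,-2,0,-1]])

```text
t: 18.42
eef_pos: [0.4695, 0.049, 0.0522]
orientation: [-3.141, 0.005, 3.134]
contact_force: [2.5, -1.8, 13.2]
finger_gap: 0.0004
gripper_force: 6.2
```

Emit:
apply_moves(moves=[[0,0,-1,0,-1],[0,0,-0.5,0,-1],[0,0,-0.5,0,-1],[0,0,-0.5,0,-1],[0,0,0,0,-1]])

```text
t: 18.83
eef_pos: [0.4699, 0.049, 0.0509]
orientation: [-3.14, 0.006, 3.134]
contact_force: [-0.4, -2.4, 22.7]
finger_gap: 0.0005
gripper_force: 11.1
```

Emit:
apply_moves(moves=[[0,0,0,0,-1],[0,0,0,0,-1],[0,0,0,0,-1],[0,0,0,0,-1]])

```text
t: 19.17
eef_pos: [0.4699, 0.049, 0.051]
orientation: [-3.14, 0.006, 3.134]
contact_force: [0.2, -2.9, 22.7]
finger_gap: 0.0002
gripper_force: 11.1
```

Emit:
apply_moves(moves=[[0,0,6,0,-1],[0,0,8,0,-1],[0,0,8,0,-1],[0,0,8,0,-1],[0,0,8,0,-1],[0,0,15,0,-1],[0,0,25,0,-1],[0,0,30,0,-1],[0,0,20,0,-1],[0,0,0,0,-1]])

```text
t: 20.0
eef_pos: [0.469, 0.0497, 0.1801]
orientation: [3.141, 0.006, 3.134]
contact_force: [0.9, 0.4, 0.1]
finger_gap: 0.0004
gripper_force: 0.0
```

Emit:
apply_moves(moves=[[-10,-35,10,0,-1],[-10,-35,10,0,-1],[-5,-35,0,0,-1],[0,-35,0,0,-1],[0,0,0,0,-1],[0,0,0,0,-1]])

```text
t: 20.5
eef_pos: [0.4412, -0.093, 0.196]
orientation: [3.141, -0.001, 3.129]
contact_force: [-0.4, 0.3, -0.2]
finger_gap: 0.0004
gripper_force: 0.0
```

Run:
```python
from rig import arm
from h import *
t=arm.get_image("top");a=arm.get_image("scene")
cv2.imwrite("pics/m5.png",np.hstack([cv2.resize(a[150:400,120:500],(400,300)),cv2.resize(t,(400,300))]))
print(arm.sense()['t'])
```

```text
20.6
```

View pics/m5.png

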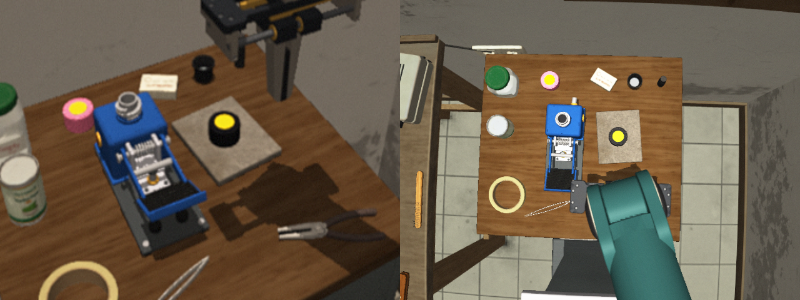

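The cap is upright on the board, the pedal is fully up, and the surrounding items look undisturbed.

```bash
python3 -c "
from rig import arm
print(arm.finish_job())"
```

```text
the job is handed in; nothing more can be done
None
```

I unscrewed the filler cap and set it upright on the felt board, then gave the pedal two full strokes to its stop (peak reading about 26 N) and let it all the way back up each time; the job was handed in at about 21 s, with nothing else visibly moved.

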